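# Set a paddle's sliding grip at its balance point

### The job

Find the wooden cup paddle's balance point on the chopping board: slide the paddle slowly out over the board's edge, handle first, until it only just tips and the end of its handle comes down and stays down on the worktop. With the paddle left tipped there, slide the black grip up the handle until it sits lightly against the edge of the board, so that the grip's front end marks the balance point, and let go. Be gentle with the paddle and do not shift the custard cups on the board or the ring cutter beside the handle.

Things in the scene. Friction and masses are not known exactly. Their poses are not given: they have to be found in the camera images.
- board: heavy laminated chopping board that does not move, 300 (its x) x 240 (its y) x 50 mm high. Origin under its centre, on the worktop; z up, top at z = 50 mm; its x axis points level towards the edge over which the paddle is slid, 150 mm from the origin.
- board_edge (a point): middle of that straight, square upper edge of the board: the edge runs level through this point, along the board's y.
- paddle: wooden paddle 420 mm long, 16 mm thick, lying flat on the board, handle jutting out over the edge. Origin on the underside at the neck, where blade meets handle; x along the handle to its end, z out of the upper face. Weighs 0.44 to 0.67 kg, spread differently every time: the hidden balance point lies on the handle between x = 40 and 95 mm, at the start well behind the board's edge.
- blade_end (a point): middle of the underside of the blade's straight end, at paddle x = -100 mm. The blade is 84 mm wide, 16 mm thick and 100 mm long, with rounded shoulders at the neck. A finger pushing on it also holds it down by friction, so whether the paddle tips shows only once the push is eased off.
- handle_end (a point): middle of the underside of the handle's end, at paddle x = 320 mm. The handle is a flat bar 30 mm wide; its last 26 mm are a steel cap 34 mm wide, 18 mm thick. Tipped, this end lies on the worktop and the handle slopes down by 0.17 to 0.24 rad; friction keeps it there. Moving the grip shifts the balance by 2 mm at most, which can rock a barely tipped paddle back.
- grip: black sleeve on the handle; slides along it with about 0.6 N of friction and stays where left. 64 mm long, 42 wide, 24 high, with a flange 56 wide, 28 high, 6 thick at each end. Origin: middle of the lower edge of its front face (towards the blade), 6 mm below the handle's underside; axes as the paddle's. At the start near the handle's end, its back 20 to 50 mm short of the steel cap.
- grip_back (a point): middle of the grip's back face (the rear flange's face towards the handle's end), half way up: in the grip's axes at x = 64, z = 14 mm. The flange stands out 13 mm beyond the handle on either side and 6 mm above and below it.
- work_table: the worktop (top at z = 0) with its frame; does not move.
- cup_near_edge: paper custard cup, 58 mm across, 43 mm high, standing loose on the board beside the paddle, nearer the edge. Origin at the centre of its underside.
- cup_behind: a like cup, standing behind it on the board.
- ring: steel ring cutter standing loose on the worktop beside the handle, on the side of the cups; 71 mm across, 36 mm high. Origin at the centre of its underside.

How it is judged (in metres and radians):
On the way, in this order (a step that is already met when the one before it is completed fails the run):
1. the paddle has tipped over the board's edge and its handle end lies on the worktop (angle between paddle's own x axis and vertical above 1.7 rad and contact force between paddle and work_table above 0.003 N), for 0.2 s.
2. with the paddle still tipped, the grip is felt to press lightly (over 0.4 N) against the board's edge (angle between paddle's own x axis and vertical above 1.7 rad and contact force between grip and board above 0.4 N), for 0.1 s.
At the end, for the whole second after the job is handed in: the paddle rests still on the board's edge, tipped by 0.13 to 0.31 rad, its handle end on the worktop with less than 0.25 N (so its balance point is within about 1 cm of the edge), and the grip's front face is within 4 mm of the board's edge (angle between paddle's own x axis and vertical between 1.7 and 1.88 rad and angle between paddle's own z axis and vertical below 0.32 rad and contact force between paddle and work_table below 0.25 N and x of grip in the frame of board between 0.145 and 0.154 m and y of paddle in the frame of board between -0.1 and 0.08 m and linear speed of paddle below 0.01 m/s); the robot touches nothing.
It fails at once if the fingers push the paddle or its grip with more than 15 N (contact force between the fingers and paddle above 15 N).
It fails at once if the grip is forced against the board with more than 12 N (contact force between grip and board above 12 N).
It fails at once if a cup on the board is shifted by more than 15 mm (distance of any of cup_near_edge, cup_behind from where it was at the start of the episode above 0.015 m).
It fails at once if the ring cutter beside the handle is shifted by more than 20 mm (distance of ring from where it was at the start of the episode above 0.02 m).
It also fails if it takes over 72 s, if anything falls off the work surface, if the arm or the gripper's body presses on something with over 40 N, if the wrist force passes 120 N, or if a joint passes its speed limit or range.

### The arm

A 7-joint arm with a two-finger parallel gripper is mounted at the origin on a cart in front of the work surface, level with it; the furniture and walls round the work are solid. World frame = base frame: x ahead of the robot, y to its left, z up, the work surface at z = 0. Lengths are in mm, angles in rad, forces in N, time in s.
With the tool pointing down it reaches from about 400 to 900 mm from the base axis. Payload 5.6 kg.
Tool frame: the origin (TCP) lies at the centre of the arm's flange, where the gripper is bolted on; the fingertips stand 190 mm ahead of it and the grasp point (between the pads) lies 171 mm ahead of it; z points along the fingers, x is the direction in which the jaws open and shut, and the axes are right-handed (so a half turn about z gives the same grasp; the last joint's range is limited). The gripper opens to 92 mm and grips with 3 to 60 N. Pads are 20 mm wide; open, the fingers measure 128 mm over their backs; the gripper's body (75 mm by 189 mm) begins 69 mm behind the grasp point.
Start: joints at [1.065, 0.468, -0.012, 1.603, 0.006, 1.071, -0.056], TCP at [290.162, -581.642, 404.692] pointing down, gripper open.
Joint ranges: [-2.53, 2.53], [-0.31, 2.02], [-1.57, 1.55], [0.28, 2.44], [-1.29, 4.43], [0.15, 1.84], [-2.92, 2.92]. Speed limits (rad/s): [2.57, 2.57, 3.14, 3.14, 3.14, 3.14, 3.14].

### API

Orientations are given as a rotation vector (axis times angle).
In Python, from station import arm, optics gives the robot as it stands.
- The arm moves only by the tool send_rows, never from a script. Its argument "motion" is a list that holds one entry, the list of rows, each a list of 7 numbers: the shift along the tool's x, y, z in mm, then the turn, a rotation vector about the tool's x, y, z in degrees, then the finger opening in mm, from 0 to 91.9. A call has 1 to 8 rows; each row shifts and turns the commanded pose from where the row before left it, along the tool's axes as they then stand; what a row does not reach is not made up. A row lasts 1/10 s, in which the tool goes at most 50 mm and 8.59 degrees, less where a joint would pass 70% of its speed; a pose out of reach is approached as far as the arm can. A call is refused whole if a number of a shift passes 50 or a number of a turn 8.59, either way. A call with a gripper value outside its range is refused whole. The fingers move at their own pace and stop on an object; the grip force is fixed at half the most. Time passes only in rows, so rows that do not move let the fingers close. It gives the time, the measured TCP pose, the force and the opening at its end, in the units of the state.
- arm.get_obs(): the state, without advancing time (a new reading comes with each control period).
- optics.grab_frame(name): name is "scene" or "top"; returns a dict with "pixels" (480x640x3 uint8, red, green, blue), "camera_matrix" (3x3 intrinsics, pixels), "R" (3x3) and "t" (3): a world point X has camera coordinates R X + t. Camera axes: x right, y down, z forward; pixel columns grow to the right and rows downward; lengths in mm; the calibration is good to about 2 mm. A picture is of the moment at which its call begins. There is no depth.
- arm.hand_in(): hands the job in, once; it reports no verdict.
Trained networks look in the newest picture that a camera, given by its name, has taken for a name from the list of things; names that differ only in an ending like _2 or _b are one class to them, and where a whole thing is asked for, a point or a joint stands for the part that bears it (a point fixed in the world has none). Each returns a list of dicts, best first, with "confidence" (0 to 1); they miss things now and then, are a little off and sometimes report something else, mostly with a low value. They report only what shows in the picture. A call takes as long as a camera call.
- optics.spot_in(camera, label): "at" ([column, row] in pixels, amid what is visible of it).
- optics.place_of(camera, label): "at" ([column, row] in pixels: a listed point, or the origin of a listed thing).
The state is a dict: "time_s": time; "joint_positions": joint angles; "dq": joint speeds; "tau": joint torques, N m; "ee_pos": TCP position; "ee_rot": TCP orientation; "ft_force": force on the tool from outside, world axes, zero at the start; "wrist_torque": the same for the moment, N m; "opening": finger opening in mm.
Only numpy, scipy, OpenCV 4.12 (cv2) and the standard library are available. Lean on these libraries where they do the work, as an engineer would, in place of code of your own. Each camera call takes 0.05 s, during which the arm holds its last target. There are 200 camera calls.

## Working session

There is one attempt and no reset: what is moved stays moved. The work goes in short steps, Python scripts to look and compute and a tool call to move; the robot and the scene stay as the last step left them, time stands still between calls to the robot, and variables do not carry over. Pictures are saved under pics/ and viewed, about 8 in all and at most 12, crops included, and the job is handed in when it is done.

Besides the shell and the picture viewer there is one more tool, called after "Call:" in YAML: its name, and indented under it one key for each argument. send_rows: Moves the arm, as the interface text tells. Its arguments: {"type":"object","properties":{"motion":{"type":"array"}},"required":["motion"]}

```bash
mkdir -p pics; cat > h.py <<'E'
import numpy as np, cv2
from station import arm, optics
from scipy.spatial.transform import Rotation as Ro
def snap(cam,fn=None):
    f=optics.grab_frame(cam)
    if fn: cv2.imwrite('pics/'+fn,cv2.cvtColor(np.asarray(f['pixels'],np.uint8),cv2.COLOR_RGB2BGR))
    return f
def ray(f,p):
    K=np.array(f['camera_matrix']);R=np.array(f['R']);t=np.array(f['t'])
    d=R.T@np.linalg.solve(K,[p[0],p[1],1]); return -R.T@t,d
def atz(f,p,z):
    c,d=ray(f,p); return c+d*(z-c[2])/d[2]
def tri(fs,ps):
    A=np.zeros((3,3));b=np.zeros(3)
    for f,p in zip(fs,ps):
        c,d=ray(f,p);d/=np.linalg.norm(d);P=np.eye(3)-np.outer(d,d);A+=P;b+=P@c
    return np.linalg.solve(A,b)
def proj(f,X):
    q=np.array(f['camera_matrix'])@(np.array(f['R'])@np.array(X)+np.array(f['t']));return q[:2]/q[2]
Z=dict(board=0,board_edge=50,paddle=50,blade_end=50,handle_end=50,grip=44,grip_back=58,cup_near_edge=50,cup_behind=50,ring=0)
def look(names,cams=('scene','top'),fn=None):
    fs={c:snap(c,fn and c+fn) for c in cams}
    for n in names:
        o=[];ok=[]
        for c in cams:
            r=optics.place_of(c,n)
            if r: o.append(f"{c} {np.round(r[0]['at'],1)} c{r[0]['confidence']:.2f} atz {np.round(atz(fs[c],r[0]['at'],Z[n]),1)[:2]}");ok.append((fs[c],r[0]['at']))
        print(n,o, 'tri',np.round(tri(*zip(*ok)),1) if len(ok)>1 else None)
    return fs
def st():
    o=arm.get_obs();print(o['time_s'],np.round(o['ee_pos'],1),np.round(o['ee_rot'],3),np.round(o['ft_force'],2),o['opening']);print(np.round(Ro.from_rotvec(o['ee_rot']).as_matrix(),3))
E
python3 -c "
from h import *
st();look(list(Z),fn='1.png')
for c in ('scene','top'):
  pass"
```

```text
0.0 [ 290.  -581.4  403.7] [-2.671e+00  1.652e+00  2.000e-03] [ 0.76  0.41 -0.54] 92.05169072320832
[[ 0.446 -0.895 -0.001]
 [-0.895 -0.446  0.001]
 [-0.002  0.    -1.   ]]
board ['scene [285. 191.] c0.55 atz [557.6 171.7]', 'top [261.1 242.8] c0.83 atz [559.5 169.8]'] tri [559.9 170.2  -2.2]
board_edge ['scene [326.5 150.3] c0.69 atz [580.5  29. ]', 'top [314.8 232.1] c0.65 atz [578.9  27.5]'] tri [579.6  28.3  50.1]
paddle ['scene [292.3 175.1] c0.81 atz [544.9 156.7]', 'top [268.6 247.1] c0.74 atz [541.5 144.4]'] tri [545.8 149.4  45. ]
blade_end ['scene [266.2 198.9] c0.67 atz [505.  254.8]', 'top [226.3 256.6] c0.78 atz [518.3 250.4]'] tri [517.8 250.5  40.1]
handle_end ['scene [385.7 126.1] c0.97 atz [ 579.1 -166.2]', 'top [390.2 230.3] c0.86 atz [ 582.  -164.5]'] tri [ 581.  -165.8   49.3]
grip ['scene [353.  146.7] c0.67 atz [560.8 -41.1]', 'top [349.4 236.4] c0.86 atz [568.  -60.7]'] tri [573.5 -58.   29.7]
grip_back ['top [369.8 230.6] c0.91 atz [ 580.3 -111.5]'] tri None
cup_near_edge ['scene [290.  143.8] c0.80 atz [658.5  88.1]', 'top [290.1 200.3] c0.90 atz [662.1  90.3]'] tri [660.9  88.8  49.5]
cup_behind ['scene [257.  163.8] c0.66 atz [633.4 201.8]', 'top [243.2 206.5] c0.57 atz [646.7 210.3]'] tri [642.3 204.8  48.3]
ring ['scene [319.2 142.3] c0.95 atz [680.9 -20.3]', 'top [332.4 199.2] c0.45 atz [676.1 -20.1]'] tri [676.5 -18.9   2.7]
```

View pics/scene1.png

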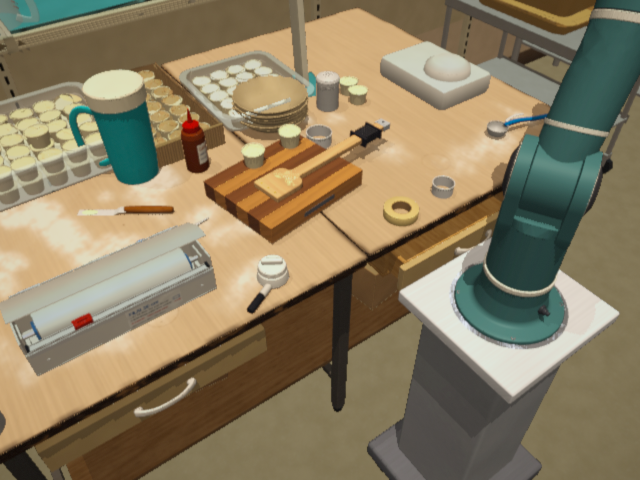

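View pics/top1.png

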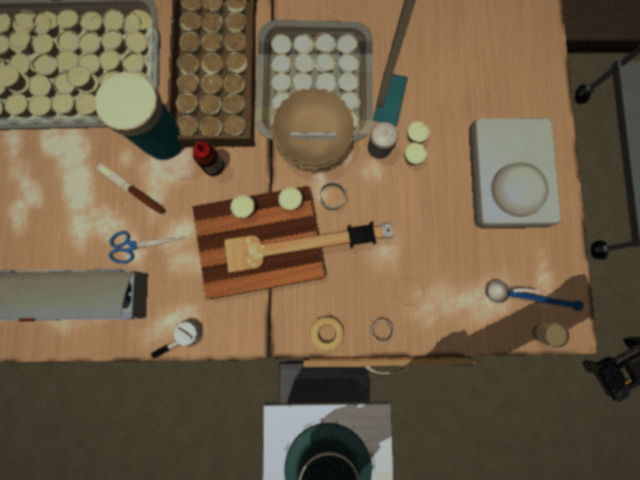

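The scene view shows the paddle lying on the board with its handle towards the right (cap about 386,126) and the black grip at about (365,134). The top view has the blade end at (226,256), the cap at (390,230), cups at (243,206) and (290,199), and the ring at (333,196). The networks agree with both pictures, so I'll refine by averaging.

```bash
cat >> h.py <<'E'
def avg(names,n=4,cams=('scene','top'),zz=None):
    D={}
    for _ in range(n):
        fs={c:snap(c) for c in cams}
        for m in names:
            for c in cams:
                r=optics.place_of(c,m)
                if r and r[0]['confidence']>.3: D.setdefault((m,c),[]).append(r[0]['at'])
    out={}
    for m in names:
        ok=[(fs[c],np.median(D[m,c],0)) for c in cams if (m,c) in D]
        if len(ok)>1: out[m]=tri(*zip(*ok)); print(m,np.round(out[m],1),[np.round(atz(f,p,(zz or Z)[m]),1)[:2] for f,p in ok])
        else: print(m,[np.round(atz(f,p,(zz or Z)[m]),1)[:2] for f,p in ok])
    return out
def plan(tgt,yaw=None,n=1,op=40):
    """rows to TCP target; tool pointing down; yaw = world angle (deg) of tool x"""
    o=arm.get_obs();R=Ro.from_rotvec(o['ee_rot']).as_matrix();p=np.array(o['ee_pos'])
    y0=np.degrees(np.arctan2(R[1,0],R[0,0]));dy=0 if yaw is None else (yaw-y0+180)%360-180
    d=(np.array(tgt)-p)/n;print('d',np.round(d*n,1),'dyaw',round(dy,2))
    for i in range(n):
        a=np.radians(y0+dy*i/n);X=[np.cos(a),np.sin(a),0];Y=[np.sin(a),-np.cos(a),0]
        print([round(float(d@X),1),round(float(d@Y),1),round(float(-d[2]),1),0,0,round(-dy/n,2),op])
E
python3 -c "
from h import *
avg(['board','board_edge','paddle','blade_end','handle_end','grip','grip_back'],4)
plan([470,-150,404],8.4-36,12,40)"
```

```text
board [550.4 170.8   3.7] [array([552.2, 166.8]), array([552.6, 173.3])]
board_edge [578.8  28.4  52. ] [array([581.1,  26.8]), array([579. ,  28.4])]
paddle [541.1 148.8  48.2] [array([542.1, 152.5]), array([538.4, 145.8])]
blade_end [519.  250.9  51.8] [array([521.6, 250.3]), array([518.8, 250.7])]
handle_end [ 575.  -163.5   60.5] [array([ 586.9, -175.7]), array([ 577.1, -164.9])]
grip [569.1 -57.5  41.1] [array([569.5, -51.1]), array([565.2, -61.1])]
grip_back [ 585.5 -121.2   53.5] [array([ 580.4, -116.5]), array([ 584.7, -120.7])]
d [179.9 431.7  -0.7] dyaw 35.89
[-25.5, -29.5, 0.1, 0, 0, np.float64(-2.99), 40]
[-23.9, -30.8, 0.1, 0, 0, np.float64(-2.99), 40]
[-22.3, -32.0, 0.1, 0, 0, np.float64(-2.99), 40]
[-20.6, -33.1, 0.1, 0, 0, np.float64(-2.99), 40]
[-18.8, -34.1, 0.1, 0, 0, np.float64(-2.99), 40]
[-17.0, -35.1, 0.1, 0, 0, np.float64(-2.99), 40]
[-15.2, -35.9, 0.1, 0, 0, np.float64(-2.99), 40]
[-13.3, -36.6, 0.1, 0, 0, np.float64(-2.99), 40]
[-11.4, -37.3, 0.1, 0, 0, np.float64(-2.99), 40]
[-9.4, -37.8, 0.1, 0, 0, np.float64(-2.99), 40]
[-7.4, -38.3, 0.1, 0, 0, np.float64(-2.99), 40]
[-5.4, -38.6, 0.1, 0, 0, np.float64(-2.99), 40]
```

```bash
python3 -c "
import cv2
im=cv2.imread('pics/top1.png')[170:310,180:410]
cv2.imwrite('pics/c1.png',cv2.resize(im,None,fx=3.4,fy=3.4,interpolation=cv2.INTER_CUBIC))"
```

```text
(no output)
```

View pics/c1.png

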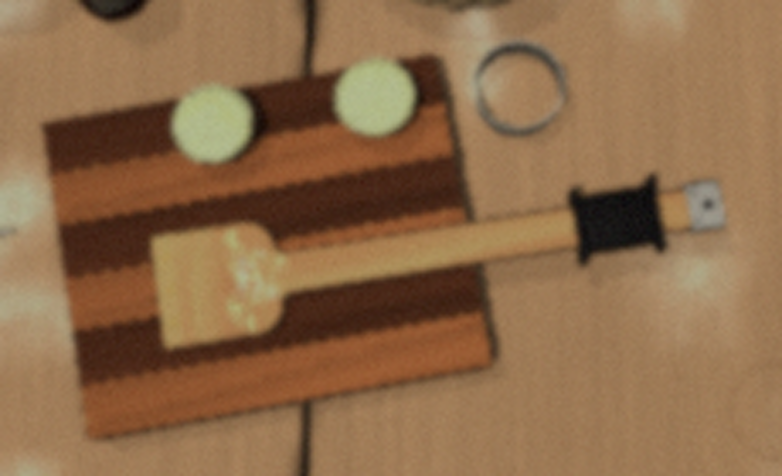

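The crop shows the board's edge running from (440,57) to (493,362) and the blade end from (152,238) to (165,349). The grip spans about 573 to 662 in column, and the cap ends at about (722,205). I'll convert these pixels to positions.

```bash
python3 -c "
from h import *
f=snap('top')
g=lambda x,y,z:atz(f,(180+x/3.4-.35,170+y/3.4-.35),z)
P={k:g(*v) for k,v in dict(tr=(440,57,50),br=(493,362,50),tl=(45,125,50),bl=(92,437,50),b1=(152,238,66),b2=(165,349,66),c1=(720,183,67),c2=(724,225,67),gf1=(574,190,58),gf2=(584,262,58),gb1=(654,178,58),gb2=(663,250,58)).items()}
for k,v in P.items(): print(k,np.round(v,1))
an=lambda v:np.degrees(np.arctan2(v[1],v[0]))
print('board u',an((P['tr']-P['tl'])+(P['br']-P['bl'])),'edge',an(P['tr']-P['br']),'paddle',an((P['c1']+P['c2'])-(P['b1']+P['b2'])))
for a,b in (('tr','br'),('b1','b2'),('c1','c2'),('gf1','gf2'),('gb1','gb2')): print(np.round((P[a]+P[b])/2,1),np.linalg.norm(P[a]-P[b]))
"
```

```text
tr [698.5  41.5  50. ]
br [467.1   3.7  50. ]
tl [647.9 338.7  50. ]
bl [415.2 296.5  50. ]
b1 [559.1 253.   66. ]
b2 [477.7 241.6  66. ]
c1 [ 596.5 -165.3   67. ]
c2 [ 565.1 -167.2   67. ]
gf1 [593.7 -57.8  58. ]
gf2 [539.7 -64.2  58. ]
gb1 [ 602.3 -117.7   58. ]
gb2 [ 548.1 -122.9   58. ]
board u -80.1528631236793 edge 9.282234962310719 paddle -81.4099681967762
[582.8  22.6  50. ] 234.44799482442747
[518.4 247.3  66. ] 82.18897852958686
[ 580.8 -166.3   67. ] 31.488570982807534
[566.7 -61.   58. ] 54.43073229452739
[ 575.2 -120.3   58. ] 54.456645925489674
```

Call:
send_rows:
  motion:
    - [[-25.5,-29.5,0,0,0,-3,40],[-23.9,-30.8,0,0,0,-3,40],[-22.3,-32,0,0,0,-3,40],[-20.6,-33.1,0,0,0,-3,40],[-18.8,-34.1,0,0,0,-3,40],[-17,-35.1,0,0,0,-3,40],[-15.2,-35.9,0,0,0,-3,40],[-13.3,-36.6,0,0,0,-3,40]]

```text
time_s: 5.15
ee_pos: [410.4, -292.2, 405.0]
ee_rot: [2.958, -1.058, 0.001]
ft_force: [0.5, 0.0, -1.0]
opening: 39.9
```

```bash
python3 -c "
from h import *
plan([514.8,273.7,404],8.6,14,40)"
```

```text
d [104.4 565.9  -1. ] dyaw 47.97
[-19.9, -36.0, 0.1, 0, 0, np.float64(-3.43), 40]
[-17.7, -37.1, 0.1, 0, 0, np.float64(-3.43), 40]
[-15.4, -38.1, 0.1, 0, 0, np.float64(-3.43), 40]
[-13.1, -39.0, 0.1, 0, 0, np.float64(-3.43), 40]
[-10.8, -39.7, 0.1, 0, 0, np.float64(-3.43), 40]
[-8.4, -40.2, 0.1, 0, 0, np.float64(-3.43), 40]
[-6.0, -40.7, 0.1, 0, 0, np.float64(-3.43), 40]
[-3.5, -41.0, 0.1, 0, 0, np.float64(-3.43), 40]
[-1.1, -41.1, 0.1, 0, 0, np.float64(-3.43), 40]
[1.4, -41.1, 0.1, 0, 0, np.float64(-3.43), 40]
[3.8, -40.9, 0.1, 0, 0, np.float64(-3.43), 40]
[6.3, -40.6, 0.1, 0, 0, np.float64(-3.43), 40]
[8.7, -40.2, 0.1, 0, 0, np.float64(-3.43), 40]
[11.1, -39.6, 0.1, 0, 0, np.float64(-3.43), 40]
```

Call:
send_rows:
  motion:
    - [[-19.9,-36,0,0,0,-3.43,40],[-17.7,-37.1,0,0,0,-3.43,40],[-15.4,-38.1,0,0,0,-3.43,40],[-13.1,-39,0,0,0,-3.43,40],[-10.8,-39.7,0,0,0,-3.43,40],[-8.4,-40.2,0,0,0,-3.43,40],[-6,-40.7,0,0,0,-3.43,40]]

```text
time_s: 5.85
ee_pos: [462.8, -9.2, 405.1]
ee_rot: [3.113, -0.42, 0.002]
ft_force: [0.0, -0.5, 0.1]
opening: 40.1
```

Call:
send_rows:
  motion:
    - [[-3.5,-41,0,0,0,-3.43,40],[-1.1,-41.1,0,0,0,-3.43,40],[1.4,-41.1,0,0,0,-3.43,40],[3.8,-40.9,0,0,0,-3.43,40],[6.3,-40.6,0,0,0,-3.43,40],[8.7,-40.2,0,0,0,-3.43,40],[11.1,-39.6,0,0,0,-3.43,40],[0,0,0,0,0,0,40]]

```text
time_s: 6.65
ee_pos: [514.6, 277.6, 404.9]
ee_rot: [-3.127, -0.246, -0.0]
ft_force: [-0.2, -0.1, -0.1]
opening: 40.1
```

```bash
python3 -c "
from h import *
st();plan([514.8,273.7,246],8.6,4,40)"
```

```text
6.65 [514.6 277.6 404.9] [-3.127 -0.246 -0.   ] [-0.23 -0.11 -0.07] 40.07239517365451
[[ 0.988  0.156 -0.   ]
 [ 0.156 -0.988  0.005]
 [ 0.    -0.005 -1.   ]]
d [   0.2   -3.9 -158.9] dyaw -0.4
[-0.1, 1.0, 39.7, 0, 0, np.float64(0.1), 40]
[-0.1, 1.0, 39.7, 0, 0, np.float64(0.1), 40]
[-0.1, 1.0, 39.7, 0, 0, np.float64(0.1), 40]
[-0.1, 1.0, 39.7, 0, 0, np.float64(0.1), 40]
```

Call:
send_rows:
  motion:
    - [[0,1,40,0,0,0.1,40],[0,1,40,0,0,0.1,40],[0,1,40,0,0,0.1,40],[0,1,25,0,0,0.1,40],[0,0,13,0,0,0,40],[0,0,0,0,0,0,40]]

```text
time_s: 7.25
ee_pos: [515.8, 267.4, 245.3]
ee_rot: [3.132, 0.222, -0.004]
ft_force: [-0.6, -0.7, 0.9]
opening: 40.0
```

```bash
python3 -c "
from h import *
st();f=snap('top','t2.png');s=snap('scene','s2.png')
a=cv2.imread('pics/t2.png')[160:300,180:410];b=cv2.imread('pics/s2.png')[80:240,180:440]
cv2.imwrite('pics/c2.png',np.vstack([cv2.resize(a,(480,292)),cv2.resize(b,(480,296))]))"
```

```text
7.25 [515.8 267.4 245.3] [ 3.132  0.222 -0.004] [-0.56 -0.7   0.85] 39.9522268481453
[[ 0.99   0.141 -0.003]
 [ 0.141 -0.99  -0.002]
 [-0.003  0.001 -1.   ]]
```

View pics/c2.png

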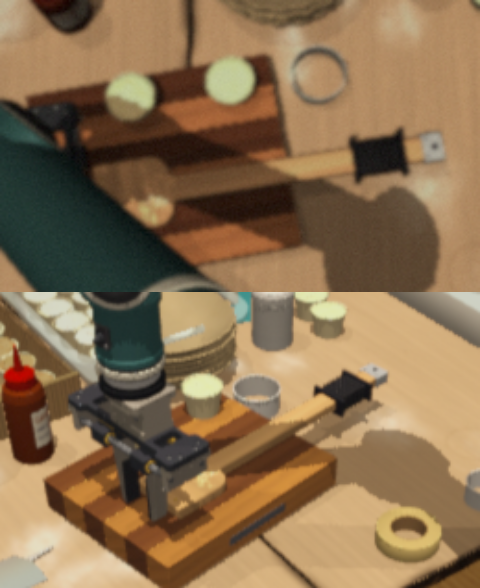

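The fingers stand about 8 mm behind the blade end with the tips at z≈55. The cups and ring are clear, and the handle end can be seen from both cameras. I'll start pushing.

Call:
send_rows:
  motion:
    - [[0,2,0,0,0,-0.4,40],[0,3,0,0,0,0,40],[0,3,0,0,0,0,40],[0,3,0,0,0,0,40],[0,3,0,0,0,0,40],[0,3,0,0,0,0,40],[0,3,0,0,0,0,40],[0,3,0,0,0,0,40]]

```text
time_s: 8.15
ee_pos: [519.5, 245.8, 247.0]
ee_rot: [-3.132, -0.235, -0.001]
ft_force: [-0.1, 4.1, 3.1]
opening: 39.9
```

```bash
python3 -c "
from h import *
st();look(['handle_end','grip_back'])"
```

```text
8.15 [519.5 245.8 247. ] [-3.132e+00 -2.350e-01 -1.000e-03] [-0.12  4.13  3.09] 39.85529756925861
[[ 0.989  0.149  0.001]
 [ 0.149 -0.989  0.001]
 [ 0.001 -0.001 -1.   ]]
handle_end ['scene [387.9 123.4] c0.95 atz [ 585.8 -179.7]', 'top [395.7 228.5] c0.92 atz [ 586.5 -178.7]'] tri [ 586.1 -179.1   50.1]
grip_back ['scene [378.5 125.9] c0.61 atz [ 581.6 -142.5]', 'top [378.2 227.4] c0.90 atz [ 588.3 -133. ]'] tri [ 584.2 -137.    59.3]
```

Call:
send_rows:
  motion:
    - [[0,3,0,0,0,0,40],[0,3,0,0,0,0,40],[0,3,0,0,0,0,40],[0,3,0,0,0,0,40],[0,3,0,0,0,0,40],[0,-4,0,0,0,0,40],[0,-4,0,0,0,0,40],[0,0,0,0,0,0,40]]

```text
time_s: 9.25
ee_pos: [520.3, 238.8, 246.5]
ee_rot: [3.132, 0.235, -0.001]
ft_force: [0.3, 0.3, -0.2]
opening: 39.9
```

```bash
cat > c.py <<'E'
from h import *
o=arm.get_obs();print(o['time_s'],np.round(o['ee_pos'],1),np.round(o['ft_force'],1))
look(['handle_end'])
E
python3 c.py
```

```text
9.25 [520.3 238.8 246.5] [ 0.3  0.3 -0.2]
handle_end ['scene [391.7 122.9] c0.69 atz [ 581.7 -189.7]', 'top [401.5 230.7] c0.56 atz [ 580.7 -193.3]'] tri [ 582.  -192.3   48.8]
```

Call:
send_rows:
  motion:
    - [[0,4,0,0,0,0,40],[0,4,0,0,0,0,40],[0,3,0,0,0,0,40],[0,2,0,0,0,0,40],[0,-4,0,0,0,0,40],[0,-4,0,0,0,0,40],[0,0,0,0,0,0,40]]

```text
time_s: 10.15
ee_pos: [521.0, 234.3, 246.7]
ee_rot: [-3.133, -0.235, -0.0]
ft_force: [0.2, 0.7, 0.3]
opening: 39.8
```

```bash
python3 c.py
```

```text
10.15 [521.  234.3 246.7] [0.2 0.7 0.3]
handle_end ['top [403.3 228.8] c0.75 atz [ 585.6 -198.1]'] tri None
```

Call:
send_rows:
  motion:
    - [[0,4,0,0,0,0,40],[0,4,0,0,0,0,40],[0,3,0,0,0,0,40],[0,-4,0,0,0,0,40],[0,-4,0,0,0,0,40],[0,0,0,0,0,0,40],[0,0,0,0,0,0,40]]

```text
time_s: 11.05
ee_pos: [521.6, 230.8, 246.6]
ee_rot: [3.133, 0.234, -0.0]
ft_force: [0.0, 0.5, -0.0]
opening: 40.1
```

```bash
python3 c.py
```

```text
11.05 [521.6 230.8 246.6] [ 0.   0.5 -0. ]
handle_end ['scene [392.7 122.8] c0.94 atz [ 580.6 -192.2]', 'top [404.4 228.7] c0.71 atz [ 585.8 -200.9]'] tri [ 588.  -201.3   42.9]
```

Call:
send_rows:
  motion:
    - [[0,4,0,0,0,0,40],[0,4,0,0,0,0,40],[0,3,0,0,0,0,40],[0,-4,0,0,0,0,40],[0,-4,0,0,0,0,40],[0,0,0,0,0,0,40],[0,0,0,0,0,0,40]]

```text
time_s: 11.95
ee_pos: [522.1, 227.9, 246.6]
ee_rot: [3.133, 0.235, -0.0]
ft_force: [0.8, 0.6, -0.5]
opening: 40.1
```

```bash
python3 c.py
```

```text
11.95 [522.1 227.9 246.6] [ 0.8  0.6 -0.5]
handle_end ['scene [396.4 118.8] c0.87 atz [ 590.  -213.6]', 'top [407.2 230.5] c0.74 atz [ 581.1 -207.9]'] tri [ 580.5 -205.6   57.6]
```

Call:
send_rows:
  motion:
    - [[0,4,0,0,0,0,40],[0,4,0,0,0,0,40],[0,3,0,0,0,0,40],[0,-4,0,0,0,0,40],[0,-4,0,0,0,0,40],[0,0,0,0,0,0,40],[0,0,0,0,0,0,40]]

```text
time_s: 12.85
ee_pos: [522.5, 224.9, 246.6]
ee_rot: [3.133, 0.234, -0.0]
ft_force: [-0.2, -0.2, -0.6]
opening: 39.8
```

```bash
python3 c.py
```

```text
12.85 [522.5 224.9 246.6] [-0.2 -0.2 -0.6]
handle_end ['scene [383.4 122.2] c0.74 atz [ 597.4 -173.7]', 'top [403.4 227. ] c0.68 atz [ 590.2 -198.5]'] tri [ 599.3 -191.3   42.3]
```

```bash
cat > v.py <<'E'
from h import *
import sys
n=sys.argv[1]
s=snap('scene','s%s.png'%n)
print('flat',proj(s,[588,-207,50]),'tipped',proj(s,[587,-203,1]))
cv2.imwrite('pics/v%s.png'%n,cv2.resize(cv2.imread('pics/s%s.png'%n)[90:230,240:430],None,fx=4,fy=4,interpolation=cv2.INTER_CUBIC))
E
python3 v.py 3
```

```text
flat [395.03026405 119.87578946] tipped [392.54405773 135.87057027]
```

View pics/v3.png

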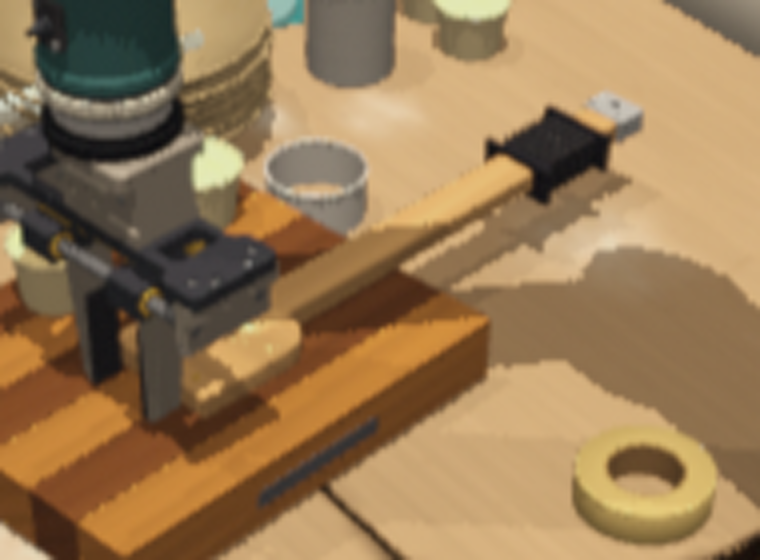

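The crop shows the paddle still flat: the cap at about (615,112) in the crop is clearly above its shadow. Tipping would drop the handle end by about 16 rows, so I'll watch for that.

Call:
send_rows:
  motion:
    - [[0,4,0,0,0,0,40],[0,4,0,0,0,0,40],[0,3,0,0,0,0,40],[0,-4,0,0,0,0,40],[0,-4,0,0,0,0,40],[0,0,0,0,0,0,40],[0,0,0,0,0,0,40]]

```text
time_s: 13.8
ee_pos: [523.0, 221.9, 246.6]
ee_rot: [3.133, 0.235, -0.0]
ft_force: [-0.2, -0.3, 0.1]
opening: 39.8
```

```bash
python3 c.py
```

```text
13.8 [523.  221.9 246.6] [-0.2 -0.3  0.1]
handle_end ['scene [396.9 120.5] c0.71 atz [ 582.7 -209. ]', 'top [405.  229.5] c0.62 atz [ 583.7 -202.3]'] tri [ 581.4 -203.9   52.7]
```

Call:
send_rows:
  motion:
    - [[0,4,0,0,0,0,40],[0,4,0,0,0,0,40],[0,3,0,0,0,0,40],[0,-4,0,0,0,0,40],[0,-4,0,0,0,0,40],[0,0,0,0,0,0,40],[0,0,0,0,0,0,40]]

```text
time_s: 14.7
ee_pos: [523.4, 219.0, 246.6]
ee_rot: [3.133, 0.235, -0.0]
ft_force: [-0.1, -0.1, 0.6]
opening: 40.0
```

```bash
python3 c.py
```

```text
14.7 [523.4 219.  246.6] [-0.1 -0.1  0.6]
handle_end ['scene [398.7 121. ] c0.62 atz [ 577.9 -211.3]', 'top [406.7 228.4] c0.81 atz [ 586.5 -206.8]'] tri [ 583.8 -210.7   47.5]
```

Call:
send_rows:
  motion:
    - [[0,4,0,0,0,0,40],[0,4,0,0,0,0,40],[0,3,0,0,0,0,40],[0,-4,0,0,0,0,40],[0,-4,0,0,0,0,40],[0,0,0,0,0,0,40],[0,0,0,0,0,0,40]]

```text
time_s: 15.6
ee_pos: [523.9, 216.0, 246.6]
ee_rot: [3.133, 0.235, -0.0]
ft_force: [0.5, 0.4, 0.3]
opening: 39.9
```

```bash
python3 c.py
```

```text
15.6 [523.9 216.  246.6] [0.5 0.4 0.3]
handle_end ['scene [398.1 118.9] c0.62 atz [ 586.9 -217.1]', 'top [411.  225.8] c0.92 atz [ 593.2 -218. ]'] tri [ 592.6 -220.2   46.1]
```

Call:
send_rows:
  motion:
    - [[0,4,0,0,0,0,40],[0,4,0,0,0,0,40],[0,3,0,0,0,0,40],[0,-4,0,0,0,0,40],[0,-4,0,0,0,0,40],[0,0,0,0,0,0,40],[0,0,0,0,0,0,40]]

```text
time_s: 16.5
ee_pos: [524.3, 213.0, 246.6]
ee_rot: [3.133, 0.235, -0.0]
ft_force: [0.8, 0.6, 0.1]
opening: 40.1
```

```bash
python3 c.py
```

```text
16.5 [524.3 213.  246.6] [0.8 0.6 0.1]
handle_end ['scene [399.1 123.7] c0.94 atz [ 567.1 -203.2]', 'top [407.2 228.2] c0.67 atz [ 587.1 -208.1]'] tri [ 585.8 -214.6   36.7]
```

Call:
send_rows:
  motion:
    - [[0,4,0,0,0,0,40],[0,4,0,0,0,0,40],[0,3,0,0,0,0,40],[0,-4,0,0,0,0,40],[0,-4,0,0,0,0,40],[0,0,0,0,0,0,40],[0,0,0,0,0,0,40]]

```text
time_s: 17.4
ee_pos: [524.7, 210.2, 246.7]
ee_rot: [-3.133, -0.235, 0.0]
ft_force: [-0.4, 0.7, -0.0]
opening: 39.8
```

```bash
python3 c.py
```

```text
17.4 [524.7 210.2 246.7] [-0.4  0.7 -0. ]
handle_end ['scene [397.3 133.7] c0.65 atz [ 533.3 -167.1]', 'top [406.7 231.1] c0.62 atz [ 579.6 -206.5]'] tri [ 586.1 -217.2    3.2]
```

Call:
send_rows:
  motion:
    - [[0,4,0,0,0,0,40],[0,4,0,0,0,0,40],[0,3,0,0,0,0,40],[0,-4,0,0,0,0,40],[0,-4,0,0,0,0,40],[0,0,0,0,0,0,40],[0,0,0,0,0,0,40]]

```text
time_s: 18.3
ee_pos: [525.2, 207.2, 246.7]
ee_rot: [-3.133, -0.235, 0.0]
ft_force: [0.7, -0.3, -0.7]
opening: 39.9
```

```bash
python3 c.py
```

```text
18.3 [525.2 207.2 246.7] [ 0.7 -0.3 -0.7]
handle_end ['scene [324.7 150.2] c0.49 atz [583.5  32.4]', 'top [409.5 231.2] c0.59 atz [ 579.3 -213.7]'] tri [ 649.4 -144.5  -45.3]
```

It has tipped: the handle end triangulates to z≈3. I'll back the fingers off, lift, and look.

Call:
send_rows:
  motion:
    - [[0,-10,0,0,0,0,40],[0,-15,0,0,0,0,40],[0,0,-30,0,0,0,40],[0,0,-45,0,0,0,40],[0,0,-45,0,0,0,40],[0,0,-30,0,0,0,44],[0,0,0,0,0,0,44]]

```text
time_s: 19.2
ee_pos: [521.9, 234.2, 401.6]
ee_rot: [-3.13, -0.236, -0.013]
ft_force: [-0.2, 0.1, 0.2]
opening: 44.2
```

```bash
cat >> h.py <<'E'
Z.update(handle_end=1,grip=20,grip_back=25)
E
python3 v.py 4;python3 -c "
from h import *
look(['handle_end','grip_back','grip']);st()
a=snap('top','t4.png')
t=cv2.imread('pics/t4.png')[180:300,190:420]
v=cv2.imread('pics/v4.png')
t=cv2.resize(t,(690,360));v=cv2.resize(v,(326,240));o=np.zeros((600,690,3),np.uint8);o[:360]=t;o[360:,:326]=v;cv2.imwrite('pics/w4.png',o)"
```

```text
flat [395.03026405 119.87578946] tipped [392.54405773 135.87057027]
handle_end ['scene [397.  133.4] c0.88 atz [ 589.1 -221.2]', 'top [407.7 230.4] c0.80 atz [ 589.4 -219.3]'] tri [ 588.7 -219.7    1.9]
grip_back ['scene [387.  130.7] c0.58 atz [ 588.5 -181.5]', 'top [393.9 230.4] c0.97 atz [ 585.7 -178.3]'] tri [ 585.1 -177.9   28.1]
grip ['scene [370.2 146.3] c0.74 atz [ 562.9 -101.8]', 'top [368.4 237.9] c0.65 atz [ 567.3 -111.9]'] tri [ 570.  -111.2   12.2]
19.65 [521.5 231.6 395.7] [ 3.133e+00  2.340e-01 -3.000e-03] [-0.68 -0.84  0.98] 43.91460309930802
[[ 0.989  0.148 -0.002]
 [ 0.148 -0.989 -0.   ]
 [-0.002  0.    -1.   ]]
```

View pics/w4.png

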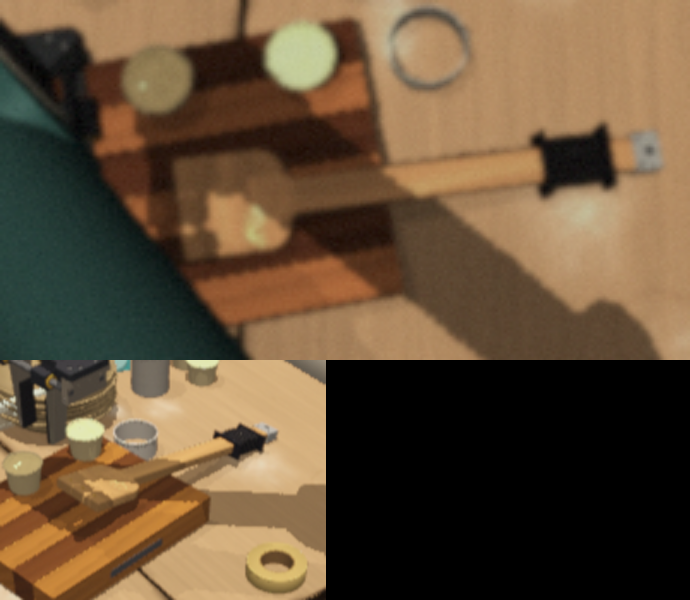

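The view shows the paddle tipped with its cap on the worktop at about (648,152) in the crop, the grip at 535–612, and the cups and ring undisturbed. Next I'll work out the grip geometry.

```bash
python3 -c "
from h import *
f=snap('top')
g=lambda x,y,z:atz(f,(190+x/3-.33,180+y/3-.33),z)
P=dict(cap=g(661.5,152,18),edge=g(395,181,66),mid=g(500,168,45),gb1=g(607,126,25),gb2=g(612,188,25),gf1=g(538,137,38),gf2=g(545,195,38))
for k,v in P.items(): print(k,np.round(v,1))
d=P['cap']-P['edge'];print(np.degrees(np.arctan2(d[1],d[0])),np.linalg.norm(d))
b=(P['gb1']+P['gb2'])/2;print('gb',b,(P['gf1']+P['gf2'])/2)
for n in ('handle_end','grip_back'):
  pass
"

```

```text
cap [ 586.7 -222.2   18. ]
edge [556.2  11.2  66. ]
mid [569.6 -78.4  45. ]
gb1 [ 608.9 -174.1   25. ]
gb2 [ 554.4 -176.6   25. ]
gf1 [ 597.4 -112.2   38. ]
gf2 [ 547.1 -116.9   38. ]
-82.54519014219908 240.3096905955248
gb [ 581.64146474 -175.38173657   25.        ] [ 572.20874236 -114.56070296   38.        ]
```

```bash
cat >> h.py <<'E'
def target(tip,yaw,tilt):
    a=np.radians(yaw);R=np.c_[[np.cos(a),np.sin(a),0],[np.sin(a),-np.cos(a),0],[0,0,-1]]@Ro.from_euler('x',tilt,degrees=True).as_matrix()
    return np.array(tip)-190*R[:,2],R
def plan6(tip,yaw,tilt,n,op,back=0):
    T,R1=target(tip,yaw,tilt);T=T-back*R1[:,2]
    o=arm.get_obs();R=Ro.from_rotvec(o['ee_rot']);p=np.array(o['ee_pos'])
    rv=(R.inv()*Ro.from_matrix(R1)).as_rotvec()/n;d=(T-p)/n;print('T',np.round(T,1),'d',np.round(d*n,1))
    for i in range(n):
        print([round(float(x),1) for x in R.inv().apply(d)]+[round(float(x),2) for x in np.degrees(rv)]+[op]);R=R*Ro.from_rotvec(rv)
E
python3 -c "
from h import *
plan6([585,-194.3,10],8,11.4,14,45,120)"
```

```text
T [ 593.5 -255.   313.9] d [  72.  -486.6  -82.2]
[-0.1, 35.1, 5.9, 0.81, 0.01, 0.04, 45]
[-0.0, 35.2, 5.4, 0.81, 0.01, 0.04, 45]
[-0.0, 35.3, 4.9, 0.81, 0.01, 0.04, 45]
[0.0, 35.4, 4.4, 0.81, 0.01, 0.04, 45]
[0.0, 35.4, 3.9, 0.81, 0.01, 0.04, 45]
[0.0, 35.5, 3.4, 0.81, 0.01, 0.04, 45]
[0.1, 35.5, 2.9, 0.81, 0.01, 0.04, 45]
[0.1, 35.5, 2.4, 0.81, 0.01, 0.04, 45]
[0.1, 35.6, 1.8, 0.81, 0.01, 0.04, 45]
[0.1, 35.6, 1.3, 0.81, 0.01, 0.04, 45]
[0.2, 35.6, 0.8, 0.81, 0.01, 0.04, 45]
[0.2, 35.6, 0.3, 0.81, 0.01, 0.04, 45]
[0.2, 35.6, -0.2, 0.81, 0.01, 0.04, 45]
[0.2, 35.6, -0.7, 0.81, 0.01, 0.04, 45]
```

Call:
send_rows:
  motion:
    - [[0,35,5.9,0.81,0,0.04,45],[0,35,5.4,0.81,0,0.04,45],[0,35,4.9,0.81,0,0.04,45],[0,35,4.4,0.81,0,0.04,45],[0,35.4,3.9,0.81,0,0.04,45],[0,35.5,3.4,0.81,0,0.04,45],[0,35.5,2.9,0.81,0,0.04,45]]

```text
time_s: 20.45
ee_pos: [557.5, -12.3, 355.2]
ee_rot: [-3.035, -0.219, 0.011]
ft_force: [0.2, -0.2, 1.8]
opening: 45.0
```

Call:
send_rows:
  motion:
    - [[0,35.5,2.4,0.81,0,0.04,45],[0,35.5,1.8,0.81,0,0.04,45],[0,35.5,1.3,0.81,0,0.04,45],[0,35.5,0.8,0.81,0,0.04,45],[0,35.5,0.3,0.81,0,0.04,45],[0,35.5,0,0.81,0,0.04,45],[0,35.5,-0.5,0.81,0,0.04,45],[0,0,0,0,0,0,45]]

```text
time_s: 21.25
ee_pos: [591.1, -260.3, 312.3]
ee_rot: [-2.94, -0.191, 0.024]
ft_force: [-1.1, -0.0, 0.6]
opening: 45.3
```

Call:
send_rows:
  motion:
    - [[0,0,0,0,0,0,45],[0,0,0,0,0,0,45]]

```text
time_s: 21.45
ee_pos: [592.2, -252.0, 314.5]
ee_rot: [-2.936, -0.207, 0.022]
ft_force: [-0.0, 0.2, -0.5]
opening: 45.0
```

```bash
python3 -c "
from h import *
st();look(['handle_end','grip_back'])
plan6([585,-194.3,10],8,11.4,5,45)"
```

```text
21.45 [ 592.2 -252.   314.5] [-2.936 -0.207  0.022] [-0.03  0.21 -0.52] 44.99767999046939
[[ 0.99   0.138 -0.029]
 [ 0.141 -0.971  0.196]
 [-0.001 -0.198 -0.98 ]]
handle_end ['scene [393.8 133.8] c0.92 atz [ 592.8 -212.7]', 'top [406.1 232.5] c0.76 atz [ 583.8 -214.8]'] tri [ 585.7 -211.1    5.2]
grip_back ['top [386.5 230. ] c0.83 atz [ 587. -159.]'] tri None
T [ 590.2 -231.5  196.3] d [  -2.    21.2 -118.5]
[0.2, 0.5, 24.1, 0.02, 0.01, 0.01, 45]
[0.2, 0.5, 24.1, 0.02, 0.01, 0.01, 45]
[0.2, 0.5, 24.1, 0.02, 0.01, 0.01, 45]
[0.2, 0.5, 24.1, 0.02, 0.01, 0.01, 45]
[0.2, 0.5, 24.1, 0.02, 0.01, 0.01, 45]
```

Call:
send_rows:
  motion:
    - [[0,1,25,0,0,0,45],[0,1,25,0,0,0,45],[0,1,20,0,0,0,45],[0,0,10,0,0,0,45],[0,0,0,0,0,0,45],[0,0,0,0,0,0,45]]

```text
time_s: 22.35
ee_pos: [590.7, -240.9, 236.1]
ee_rot: [-2.937, -0.205, 0.02]
ft_force: [0.3, 0.1, 0.3]
opening: 44.8
```

```bash
cat > v2.py <<'E'
from h import *
import sys
n=sys.argv[1];st()
fs=snap('scene','s%s.png'%n);ft=snap('top','t%s.png'%n)
a=cv2.imread('pics/s%s.png'%n)[85:175,290:450];b=cv2.imread('pics/t%s.png'%n)[180:280,300:460]
cv2.imwrite('pics/w%s.png'%n,np.vstack([cv2.resize(a,None,fx=3.3,fy=3.3,interpolation=cv2.INTER_CUBIC),cv2.resize(b,(528,300),interpolation=cv2.INTER_CUBIC)]))
E
python3 v2.py 5
```

```text
22.35 [ 590.7 -240.9  236.1] [-2.937 -0.205  0.02 ] [0.27 0.1  0.27] 44.82960036620905
[[ 0.99   0.136 -0.027]
 [ 0.139 -0.971  0.194]
 [-0.    -0.196 -0.981]]
```

View pics/w5.png

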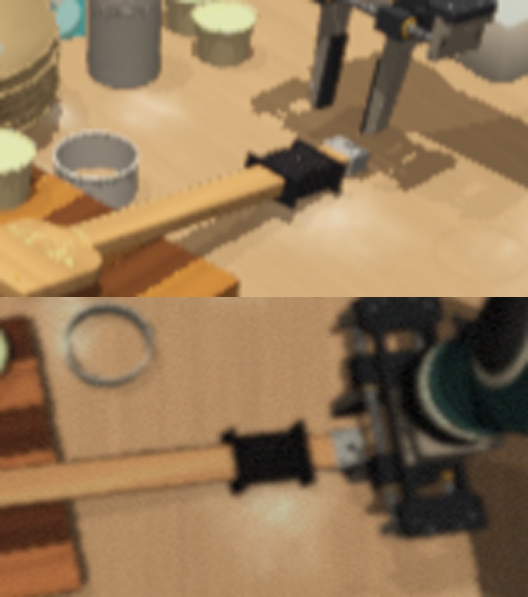

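The scene crop shows the open fingers hanging just behind the cap. In the top crop the gripper looks offset from the handle, so I'll check by projecting the known tool points.

```bash
python3 -c "
from h import *
o=arm.get_obs();R=Ro.from_rotvec(o['ee_rot']).as_matrix();p=np.array(o['ee_pos'])
fs=snap('scene');ft=snap('top')
for n,v in dict(f1=(22.5+9,0,190),f2=(-31.5,0,190),b1=(95,0,102),b2=(-95,0,102),be1=(95,0,40),be2=(-95,0,40)).items():
  X=p+R@np.array(v);a=proj(fs,X);b=proj(ft,X);print(n,np.round(X,1),'scene crop',np.round((a-[290,85])*3.3),'top crop',np.round((b-[300,180])*[3.3,3]+[0,297]))
im=[]
for n in ('handle_end','grip_back','grip'):
  for c in('scene','top'):
    print(n,c,[(np.round(q['at'],1),q['confidence']) for q in optics.place_of(c,n)[:1]])
"

```

```text
f1 [ 617.  -200.    50.3] scene crop [317. 102.] top crop [342. 407.]
f2 [ 554.6 -208.7   50.2] scene crop [375. 132.] top crop [356. 479.]
b1 [ 682.2 -208.2  136.7] scene crop [282. -27.] top crop [373. 306.]
b2 [ 494.  -234.5  136.5] scene crop [465.  59.] top crop [421. 541.]
be1 [ 683.8 -220.3  197.5] scene crop [ 297. -102.] top crop [409. 282.]
be2 [ 495.6 -246.6  197.3] scene crop [486. -19.] top crop [461. 531.]
handle_end scene [(array([396.4, 132.7]), 0.85)]
handle_end top [(array([406.6, 232.9]), 0.65)]
grip_back scene [(array([382.8, 130.6]), 0.66)]
grip_back top [(array([392.3, 232.7]), 0.88)]
grip scene [(array([368.4, 144.3]), 0.93)]
grip top [(array([370.3, 236.3]), 0.72)]
```

Projections match the picture: the fingertips straddle the handle line to within about 1 mm. I'll descend.

Call:
send_rows:
  motion:
    - [[-0.5,0,12,0,0,0,45],[-0.5,0,12,0,0,0,45],[0,0,10,0,0,0,45],[0,0,6,0,0,0,45],[0,0,0,0,0,0,45],[0,0,0,0,0,0,45]]

```text
time_s: 23.45
ee_pos: [588.2, -233.2, 195.9]
ee_rot: [-2.937, -0.205, 0.022]
ft_force: [0.1, -0.1, 0.3]
opening: 45.2
```

```bash
python3 -c "
from h import *
st();o=arm.get_obs();print(np.array(o['ee_pos'])+190*Ro.from_rotvec(o['ee_rot']).as_matrix()[:,2])"
```

```text
23.45 [ 588.2 -233.2  195.9] [-2.937 -0.205  0.022] [ 0.08 -0.06  0.28] 45.17126307688474
[[ 0.99   0.136 -0.028]
 [ 0.139 -0.971  0.195]
 [-0.001 -0.197 -0.98 ]]
[ 582.81311853 -196.16827666    9.62303971]
```

Call:
send_rows:
  motion:
    - [[0,-3,0,0,0,0,45],[0,-3,0,0,0,0,45],[0,-3,0,0,0,0,45],[0,-3,0,0,0,0,45],[0,-3,0,0,0,0,45],[0,-3,0,0,0,0,45],[0,-3,0,0,0,0,44],[0,-3,0,0,0,0,42]]

```text
time_s: 24.25
ee_pos: [584.7, -209.8, 200.9]
ee_rot: [-2.937, -0.205, 0.022]
ft_force: [-0.0, -0.7, 0.5]
opening: 42.2
```

```bash
python3 -c "
from h import *
st();look(['handle_end','grip_back','grip'])"; python3 v2.py 6
```

```text
24.25 [ 584.7 -209.8  200.9] [-2.937 -0.205  0.022] [-0.04 -0.71  0.51] 42.23778689381955
[[ 0.99   0.136 -0.028]
 [ 0.139 -0.971  0.194]
 [-0.001 -0.196 -0.981]]
handle_end ['scene [393.5 133. ] c0.78 atz [ 596.3 -214.6]', 'top [406.7 229.9] c0.94 atz [ 590.8 -216.6]'] tri [ 592.2 -214.2    3.2]
grip_back ['scene [382.4 134.8] c0.54 atz [ 580.4 -158.3]', 'top [385.2 228.6] c0.72 atz [ 590.7 -155.8]'] tri [ 588.4 -159.7   20.6]
grip ['scene [365.6 145.7] c0.75 atz [572.1 -93.6]', 'top [365.3 238.7] c0.89 atz [ 565.3 -103.8]'] tri [569.5 -99.4  18.6]
24.65 [ 584.9 -210.   200.8] [-2.937 -0.204  0.022] [-0.1   0.31 -0.01] 42.12253866197238
[[ 0.99   0.136 -0.028]
 [ 0.139 -0.971  0.195]
 [-0.001 -0.197 -0.98 ]]
```

View pics/w6.png

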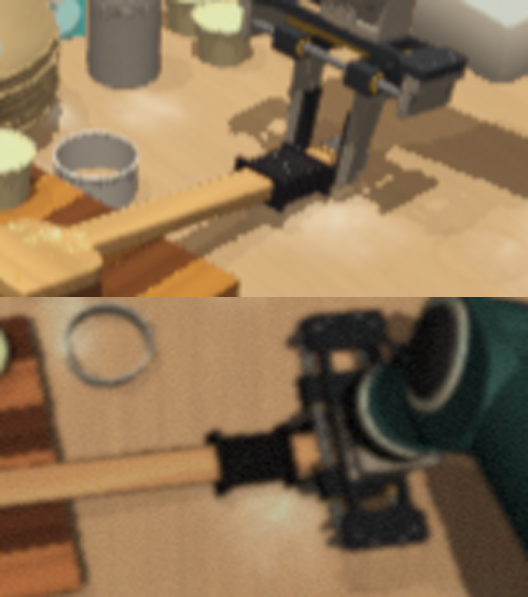

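The grip has moved about 10 mm, with both fingers behind its rear flange. I'll carry on pushing along the slope.

Call:
send_rows:
  motion:
    - [[0,-5,0,0,0,0,41],[0,-5,0,0,0,0,40],[0,-5,0,0,0,0,40],[0,-5,0,0,0,0,40],[0,-5,0,0,0,0,40],[0,-5,0,0,0,0,40],[0,-5,0,0,0,0,40],[0,-5,0,0,0,0,40]]

```text
time_s: 25.55
ee_pos: [579.3, -170.7, 208.8]
ee_rot: [-2.937, -0.205, 0.022]
ft_force: [-0.5, -0.5, 0.9]
opening: 40.1
```

Call:
send_rows:
  motion:
    - [[0,-5,0,0,0,0,40],[0,-5,0,0,0,0,40],[0,-5,0,0,0,0,40],[0,-5,0,0,0,0,40],[0,-5,0,0,0,0,40],[0,-5,0,0,0,0,40],[0,0,0,0,0,0,40]]

```text
time_s: 26.25
ee_pos: [575.3, -140.9, 214.8]
ee_rot: [-2.936, -0.206, 0.022]
ft_force: [0.4, 0.6, -0.2]
opening: 40.0
```

```bash
python3 -c "
from h import *
look(['handle_end','grip_back','grip','board_edge'])"; python3 v2.py 7
```

```text
handle_end ['scene [394.9 132.4] c0.63 atz [ 596.4 -219.8]'] tri None
grip_back ['scene [367.  138.9] c0.60 atz [ 589.3 -112. ]', 'top [362.5 231.3] c0.81 atz [584.  -96.4]'] tri [579.6 -98.2  36. ]
grip ['scene [346.2 154.2] c0.61 atz [571.3 -28.1]', 'top [337.6 237.4] c0.84 atz [569.3 -31.6]'] tri [570.7 -30.2  19.3]
board_edge ['scene [326.  151.5] c0.70 atz [577.   33.1]', 'top [316.5 230.6] c0.58 atz [582.7  23.2]'] tri [585.4  24.6  41.5]
26.75 [ 575.3 -142.1  214.5] [-2.937 -0.204  0.022] [-0.05 -0.51 -0.  ] 40.273594487197926
[[ 0.99   0.136 -0.028]
 [ 0.139 -0.971  0.195]
 [-0.001 -0.197 -0.98 ]]
```

View pics/w7.png

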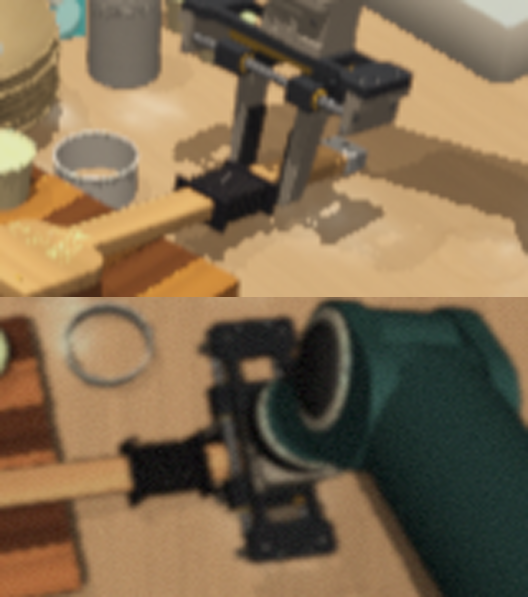

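The grip is sliding smoothly, the paddle is still tipped, and about 56 mm remain.

Call:
send_rows:
  motion:
    - [[0,-5,0,0,0,0,40],[0,-5,0,0,0,0,40],[0,-5,0,0,0,0,40],[0,-5,0,0,0,0,40],[0,-5,0,0,0,0,40],[0,-5,0,0,0,0,40],[0,-5,0,0,0,0,40],[0,-5,0,0,0,0,40]]

```text
time_s: 27.65
ee_pos: [569.8, -102.7, 222.5]
ee_rot: [-2.937, -0.205, 0.022]
ft_force: [-0.0, -0.5, -0.4]
opening: 40.2
```

Call:
send_rows:
  motion:
    - [[0,-3,0,0,0,0,40],[0,-1,0,0,0,0,40],[0,0,0,0,0,0,40]]

```text
time_s: 27.95
ee_pos: [569.4, -99.0, 223.3]
ee_rot: [-2.937, -0.205, 0.021]
ft_force: [-0.1, 0.1, -0.5]
opening: 40.3
```

```bash
python3 -c "
from h import *
look(['handle_end','grip_back','grip','board_edge'])"; python3 v2.py 8
```

```text
handle_end ['scene [394.9 133.5] c0.74 atz [ 592.2 -216.1]'] tri None
grip_back ['scene [352.9 139.6] c0.74 atz [608.6 -79.2]', 'top [346.8 234.2] c0.86 atz [576.7 -55.4]'] tri [573.3 -52.2  54.3]
grip ['scene [332.1 157.7] c0.86 atz [580.2  11. ]', 'top [322.4 241.7] c0.61 atz [558.3   8.1]'] tri [562.2  14.4  30.7]
board_edge ['scene [326.9 148.1] c0.81 atz [587.8  22.4]', 'top [315.6 231.6] c0.66 atz [580.2  25.5]'] tri [580.1  26.4  55.7]
28.45 [569.3 -99.3 223.2] [-2.937 -0.204  0.022] [-0.32  0.2   0.05] 40.08707011187157
[[ 0.99   0.136 -0.028]
 [ 0.139 -0.971  0.195]
 [-0.001 -0.197 -0.98 ]]
```

View pics/w8.png

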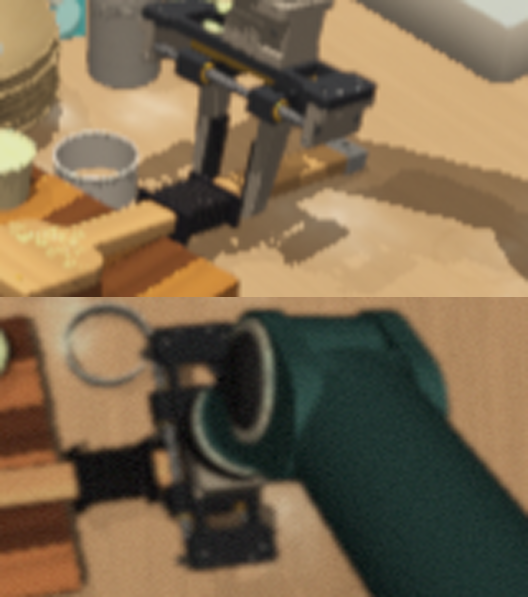

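The grip's front at about col 68 is now close to the board edge at about col 62 in the top crop. From here I'll move in small steps and watch the force.

Call:
send_rows:
  motion:
    - [[0,-2,0,0,0,0,40],[0,-2,0,0,0,0,40],[0,-1,0,0,0,0,40],[0,-1,0,0,0,0,40],[0,0,0,0,0,0,40]]

```text
time_s: 29.05
ee_pos: [568.5, -93.2, 224.5]
ee_rot: [-2.937, -0.205, 0.022]
ft_force: [0.4, 1.2, -0.8]
opening: 40.3
```

Call:
send_rows:
  motion:
    - [[0,-1,0,0,0,0,40],[0,-0.5,0,0,0,0,40],[0,0,0,0,0,0,40]]

```text
time_s: 29.35
ee_pos: [568.4, -92.1, 224.7]
ee_rot: [-2.937, -0.205, 0.022]
ft_force: [-0.4, -1.1, -0.4]
opening: 40.1
```

Call:
send_rows:
  motion:
    - [[0,-1,0,0,0,0,40],[0,-0.5,0,0,0,0,40],[0,0,0,0,0,0,40]]

```text
time_s: 29.65
ee_pos: [568.3, -91.6, 225.1]
ee_rot: [-2.939, -0.204, 0.021]
ft_force: [0.1, -5.3, 0.5]
opening: 40.3
```

Contact shows at about 5 N. I'll hold briefly and then check.

Call:
send_rows:
  motion:
    - [[0,0,0,0,0,0,40],[0,0,0,0,0,0,40]]

```text
time_s: 29.85
ee_pos: [568.3, -91.6, 225.1]
ee_rot: [-2.939, -0.204, 0.021]
ft_force: [0.3, -5.1, 0.1]
opening: 39.7
```

```bash
python3 -c "
from h import *
look(['handle_end','grip_back','grip'])"; python3 v2.py 9
```

```text
handle_end ['scene [395.6 134.9] c0.59 atz [ 585.7 -213.1]', 'top [313.  231.1] c0.67 atz [589.5  32.5]'] tri [504.2 -20.8 140.3]
grip_back ['top [342.9 234.7] c0.77 atz [575.5 -45.3]'] tri None
grip ['scene [336.7 157.7] c0.83 atz [573.3   1.3]', 'top [319.6 244. ] c0.82 atz [552.3  15.4]'] tri [550.8  16.7  39.1]
30.25 [568.3 -91.7 225.1] [-2.939 -0.204  0.021] [ 0.5  -5.03  1.08] 39.99152114623128
[[ 0.99   0.135 -0.028]
 [ 0.138 -0.971  0.193]
 [-0.001 -0.195 -0.981]]
```

View pics/w9.png

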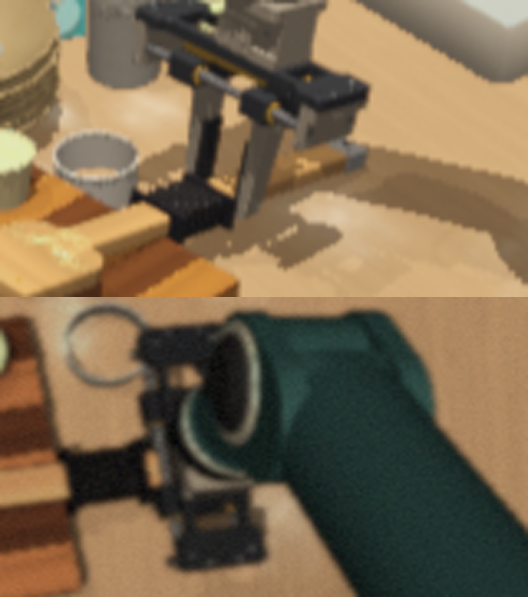

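The grip's front meets the board edge at col ≈66 in the top crop and the handle end is still down at scene crop (350,155). I'll release: back off along the handle, then lift straight out.

Call:
send_rows:
  motion:
    - [[0,1,0,0,0,0,40],[0,2,0,0,0,0,40],[0,4,0,0,0,0,41],[0,4,0,0,0,0,44],[0,1,0,0,0,0,46],[0,0,-10,0,0,0,46],[0,0,-20,0,0,0,46],[0,0,-30,0,0,0,46]]

```text
time_s: 31.15
ee_pos: [570.9, -113.5, 281.5]
ee_rot: [-2.935, -0.206, 0.026]
ft_force: [0.7, -1.3, -0.2]
opening: 46.1
```

Call:
send_rows:
  motion:
    - [[0,20,-40,0,0,0,46],[0,40,-40,0,0,0,46],[0,45,-20,0,0,0,46],[0,45,0,0,0,0,46],[0,45,0,0,0,0,46],[0,45,0,0,0,0,46],[0,0,0,0,0,0,46],[0,0,0,0,0,0,46]]

```text
time_s: 31.95
ee_pos: [605.7, -361.7, 328.5]
ee_rot: [-2.936, -0.202, 0.022]
ft_force: [0.1, 0.4, -0.2]
opening: 46.2
```

```bash
python3 -c "
from h import *
look(['handle_end','grip','cup_near_edge','cup_behind','ring'])"; python3 v2.py 10; python3 -c "
import cv2
b=cv2.imread('pics/t10.png')[180:290,180:420];a=cv2.imread('pics/s10.png')[95:215,230:430]
import numpy as np
cv2.imwrite('pics/x10.png',np.vstack([cv2.resize(b,(600,275)),cv2.resize(a,(600,324))[:,:600]]))"
```

```text
handle_end ['scene [313. 161.] c0.73 atz [618.8  44.3]', 'top [406.8 230.5] c0.69 atz [ 589.1 -216.8]'] tri [ 661.9 -129.8  -79.8]
grip ['scene [334.3 157.6] c0.88 atz [577.3   6.1]', 'top [321.4 241.6] c0.91 atz [558.6  10.7]'] tri [559.7  14.1  32.8]
cup_near_edge ['scene [290.2 145.9] c0.98 atz [650.3  92.9]', 'top [293.6 202.5] c0.70 atz [656.3  81.3]'] tri [660.2  83.8  40.4]
cup_behind ['scene [255.5 161.1] c0.91 atz [645.3 199. ]', 'top [240.2 209.4] c0.72 atz [639.2 217.8]'] tri [632.7 211.2  64. ]
ring ['scene [320.5 144.9] c0.58 atz [668.7 -15.9]', 'top [332.5 196.8] c0.70 atz [682.7 -20.5]'] tri [683.3 -22.9 -10.3]
32.55 [ 606.2 -360.8  328.8] [-2.937 -0.205  0.022] [ 0.92 -0.54  0.85] 46.17165765372882
[[ 0.99   0.136 -0.028]
 [ 0.139 -0.971  0.194]
 [-0.001 -0.197 -0.981]]
```

View pics/x10.png

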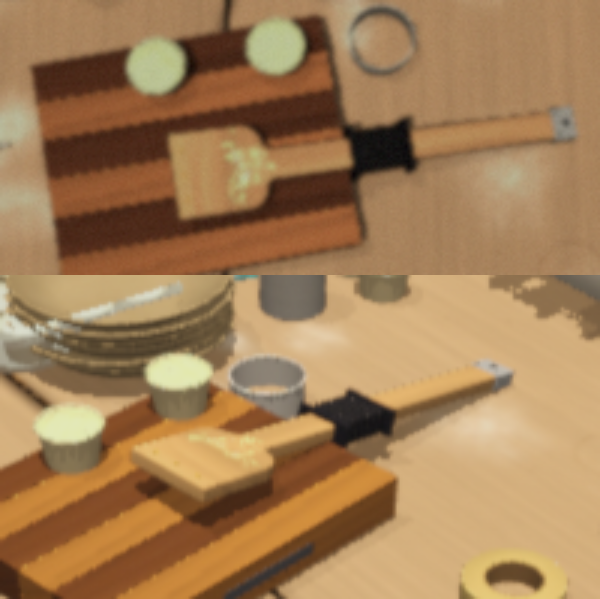

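The final view shows the paddle tipped with its blade raised, the cap on the worktop, the grip against the board edge, and the cups and ring where they were. I'm handing in.

```bash
python3 -c "
from h import *
print(arm.hand_in())"
```

```text
the job is handed in; nothing more can be done
None
```

The paddle is tipped over the board's edge with the grip resting against it. I handed the job in at about 32.6 s of the 72 s allowed; the hand-in reports no verdict.

- **Tipping:** I pushed the blade end out in steps of about 3 mm, easing off after each one. The handle end dropped to the worktop (measured z ≈ 3 mm). One more step of up to 3 mm was already in the same batch, so the edge may be up to about 6 mm past the balance point. That is inside the 1 cm allowed.
- **Grip:** I slid the grip up the handle with the fingers either side of it until it pressed the board's edge. The wrist read about 5 N, held for over 0.5 s. I then backed off along the handle and lifted the fingers clear.
- **Final picture:** The paddle is still tipped with its steel cap on the worktop. The grip front is against the edge, the cups and ring look undisturbed, and the robot is clear of everything.

**Less certain checks:**
- The last "scene" camera reading of the handle end was plainly wrong; it landed on the board. I relied on the "top" reading and the picture instead.
- The network readings of the cups and ring scattered by about 5–15 mm, so "not shifted" rests on the pictures and on the fingers having kept clear of them.
- I could not measure the handle end's force on the worktop directly.

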